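# Show the notched glass plate to the label reader

### The job

Swing the label reader's sprung advance lever all the way to its stop and let it spring back. Then, of the three glass plates standing in the black rack, draw out the one whose notched (label) end is up, and hold it with the label face up, leaning back about 45 degrees so that the label squarely faces the reader's window from about 120 mm straight in front of it (with the notch up, the label is on the face that has the notch at its top right). Finish while holding it still there in the gripper, clear of the reader and the rack, and leave the other plates and everything else on the bench where they are.

Things in the scene. Friction and masses are not known exactly. Their poses are not given: they have to be found in the camera images.
- lever (a joint): sprung advance lever on top of the label reader's base: 0 at rest, grows clockwise seen from above, hard stop at 1.2 rad. A spring drives it back to 0 when released (about 0.6 N at the knob at rest, 3 N at the stop). Steel arm 75 mm long turning about a vertical axis; the arm lies 58 to 66 mm above the bench
- lever_knob (a point): upright round black grip post on the free end of the lever, 14 mm diameter; its foot is 66 mm and its top 110 mm above the bench. The point is on its axis 90 mm above the bench, moves with the lever; radius 75 mm from point lever_pivot
- lever_pivot (a point): fixed point on the lever's vertical turning axis, 90 mm above the bench. The reader's base below is 50 mm high, 140 x 300 mm
- window (a point): centre of the reader's dark window, in the head on a column that rises from the reader's base. The head is 50 deep, 80 wide, 55 mm high, and looks out over the front of the base and down at 45 degrees; window centre 255 mm above the bench. Its frame is that of the base: x points horizontally from the front to the back of the reader (window looks along -x and down), z up
- focus (a point): reading point in free air, 120 mm straight out from the window along its line of sight, 170 mm above the bench. Its own x axis points from here to the window centre (45 degrees upward)
- plate_label (a point): the wanted glass plate, 110 high, 40 wide, 8 mm thick, about 90 g, upright in a rack slot, notched end up, top edge 118 mm above the bench. Point: mid-thickness behind the label's centre, on the plate's middle line, 36 mm below the top edge, 82 mm above the bench; good place to grip the long edges (40 mm apart). Axes: x out of the label face, z to the notched end, y across the width to the notched side
- plate_notch (a point): the cut-out top corner of that plate, 12 mm wide, 14 mm high (point at the cut's middle). Both plate ends are frosted alike; the label end is the notched one. The label, white paper with bars, 26 x 36 mm, is on one face only, by the notched end: with the notch up and the label towards you, the notch is the top RIGHT corner. Axes as plate_label
- plate_b_mid (a point): an identical plate in the rack, but standing with its notched end down in the slot; point on its middle line 36 mm below its top edge, x across its thickness, y across its width, z up. Leave alone
- plate_c_mid (a point): another one like plate_b (notched end down). Leave alone
- rack: fixed black rack, 150 x 62 x 45 mm (x, y, z), origin at the centre of its underside; three slots 10 x 42 mm, 37 mm deep, side by side 45 mm apart along its x; its top is 45 mm above the bench
- jar: loose small jar, 48 mm diameter, 60 mm high; origin under it
- vial: loose capped vial, 24 mm diameter, 54 mm high; origin under it
- dish: loose shallow dish, 70 mm diameter, 22 mm high; origin under it
- pad: loose paper pad 90 x 70 x 12 mm; origin under it
- bottle: loose bottle, 56 mm diameter, 120 mm high; origin under it
- clip: loose steel clip about 74 x 22 x 8 mm; origin under it
Mind the look-alikes: they are no part of the job. Leave any orange look-alike of the part that bears plate_label alone.

How it is judged:
By the outcome, as a careful person would: the job done as asked, in the order asked, and still so for the second after the job is handed in, while the arm keeps its last pose, push and grip.
It also fails if it takes over 58 s, if anything falls off the work surface, if the arm or the gripper's body presses on something with over 40 N, if the wrist force passes 120 N, or if a joint passes its speed limit or range.

### The arm

A 6-joint arm with a two-finger parallel gripper is mounted at the origin on the work surface. World frame = base frame: x ahead of the robot, y to its left, z up, the work surface at z = 0. Lengths are in m, angles in rad, forces in N, time in s.
With the tool pointing down it reaches from about 0.3 to 1 m from the base axis. Payload 5.1 kg.
Tool frame: the origin (TCP) lies on the front face of the gripper's body, between the roots of the fingers; the fingertips stand 78 mm ahead of it and the grasp point (between the pads) lies 59 mm ahead of it; y points along the fingers, x is the direction in which the jaws open and shut, and the axes are right-handed (so a half turn about y gives the same grasp; the last joint's range is limited). The gripper opens to 95 mm and grips with 3 to 60 N. Pads are 20 mm wide; open, the fingers measure 119 mm over their backs; the gripper's body (75 mm by 180 mm) begins 59 mm behind the grasp point.
Start: joints at [1.019, 0.124, 1.65, -0, 1.367, -0.083], TCP at [0.294, 0.58, 0.292] pointing down, gripper open.
Joint ranges: [-2.61, 2.61], [-1.02, 2.33], [0.03, 2.71], [-1.35, 4.49], [0.32, 2.68], [-2.91, 2.91]. Speed limits (rad/s): [2.57, 2.57, 3.14, 3.14, 3.14, 3.14].

### API

Orientations are given as a unit quaternion [x, y, z, w].
In Python, from rig import status, snapshot, get_calibration, job gives the robot as it stands. The module is installed in compiled form; this text tells all that it offers.
- The arm moves only by the tool play_rows, never from a script. Its argument "steps" is text: rows parted by semicolons, each of 7 numbers parted by spaces: the shift along the tool's x, y, z each as a share of 0.15 m, from -1 to 1, then the turn, a rotation vector about the tool's x, y, z each as a share of 2 rad, from -1 to 1, then the finger opening in mm, from 0 to 95.1. A call has 1 to 8 rows; each row is the pose to reach, as a shift and turn from the pose commanded when the call began, along the tool's axes at that moment; what a row does not reach only later rows make up. A row lasts 1/10 s, in which the tool goes at most 50 mm and 8.59 degrees, less where a joint would pass 70% of its speed; a pose out of reach is approached as far as the arm can. A call with a number of a shift or a turn outside -1 to 1 is refused whole. A call with a gripper value outside its range is refused whole. The fingers move at their own pace and stop on an object; "force" is the grip in N (left out, the last holds). Time passes only in rows, so rows that repeat a pose let the fingers close. It gives the time, the measured TCP pose, the force and the opening at its end, in the units of the state.
- status.sense(): the state, without advancing time (a new reading comes with each control period).
- snapshot(name): name is "scene" or "top" or "wrist"; returns (picture, depth): 384x512x3 uint8, blue, green, red; 384x512 float32, m along the optical axis (not along the pixel's ray), 0 where there is no reading.
- get_calibration(name): a dict with "fovy" (degrees; the focal length in pixels is half the picture's height over the tangent of half this angle, whatever the lens; pixels are square), "cx", "cy" (the principal point, pixels), "distortion" ([k1, k2, p1, p2, k3] as OpenCV has them; the pictures are not rectified), "pose" (4x4, takes a point from camera to world coordinates). Camera axes: x right, y up, looking along -z (the intrinsics and any distortion apply to the point x, -y, -z); pixel columns grow to the right and rows downward; lengths in m; the calibration is good to about 2 mm. A picture is of the moment at which its call begins: read the wrist's pose just before it. get_calibration takes no time and is no camera call; for the wrist camera it gives the pose at the moment of the call.
- job.hand_in(): hands the job in, once; it reports no verdict.
The state is a dict: "time_s": time; "qpos": joint angles; "dq": joint speeds; "joint_efforts": joint torques, N m; "eef_pos": TCP position; "orientation": TCP orientation; "wrist_force": force on the tool from outside, world axes, zero at the start; "ft_torque": the same for the moment, N m; "width": finger opening in m.
Only numpy, scipy, OpenCV 4.12 (cv2) and the standard library are available. Lean on these libraries where they do the work, as an engineer would, in place of code of your own. Each camera call takes 0.05 s, during which the arm holds its last target.

## Working session

There is one attempt and no reset: what is moved stays moved. The work goes in short steps, Python scripts to look and compute and a tool call to move; the robot and the scene stay as the last step left them, time stands still between calls to the robot, and variables do not carry over. Pictures are saved under pics/ and viewed, and the job is handed in when it is done.

Besides the shell and the picture viewer there is one more tool, called in YAML: its name, and indented under it one key for each argument. play_rows: Moves the arm, as the interface text tells. Shift numbers are shares of 0.15 m and turn numbers shares of 2 rad, none past 1 either way. Its arguments: {"type":"object","properties":{"steps":{"type":"string"},"force":{"type":"number"}},"required":["steps"]}

```bash
mkdir -p pics; cat > h.py <<'E'
import numpy as np, cv2
from rig import status, snapshot, get_calibration, job
from scipy.spatial.transform import Rotation as R
def cam(c):
    f=192/np.tan(np.radians(c['fovy'])/2)
    return np.array([[f,0,c['cx']],[0,f,c['cy']],[0,0,1.]]),np.array(c['distortion'],float),np.array(c['pose'])
def ray(c,uv):
    K,D,P=cam(c)
    n=cv2.undistortPoints(np.array(uv,float).reshape(-1,1,2),K,D).reshape(-1,2)
    d=np.c_[n[:,0],-n[:,1],-np.ones(len(n))]@P[:3,:3].T
    return P[:3,3],d
def onz(c,uv,z):
    o,d=ray(c,uv); return o+d*((z-o[2])/d[:,2])[:,None]
def proj(c,p):
    K,D,P=cam(c); q=(np.array(p,float).reshape(-1,3)-P[:3,3])@P[:3,:3]
    q=q*[1,-1,-1]
    return cv2.projectPoints(q.reshape(-1,1,3),np.zeros(3),np.zeros(3),K,D)[0].reshape(-1,2)
def cloud(c,depth):
    v,u=np.mgrid[0:384,0:512]; o,d=ray(c,np.c_[u.ravel(),v.ravel()])
    return (o+d*depth.ravel()[:,None]).reshape(384,512,3)
def save(n):
    import pickle
    c=get_calibration(n); im,d=snapshot(n); return c,im,d
E
python3 - <<'E'
from h import *
import pickle
print(status.sense())
for n in ['scene','top','wrist']:
    c,im,d=save(n); pickle.dump((c,im,d),open(n+'0.pkl','wb')); cv2.imwrite(f'pics/{n}0.png',cv2.resize(im,(768,576),interpolation=cv2.INTER_CUBIC)); print(n,c['fovy'],c['cx'],c['cy'],c['distortion'],np.round(c['pose'],3).tolist())
E
```

```text
{'time_s': 0.0, 'qpos': array([ 1.01941960e+00,  1.24495035e-01,  1.65165087e+00, -2.79084723e-05,
        1.36750765e+00, -8.25771705e-02]), 'dq': array([-0.00012673, -0.00063736, -0.00145629,  0.00037634,  0.00096017,
       -0.00091827]), 'joint_efforts': array([-3.03507159e-04, -4.17614007e+01, -3.59931636e+01,  7.73849641e-02,
        4.94403101e-02, -1.64255425e-04]), 'eef_pos': array([0.29344674, 0.57945448, 0.29100709]), 'orientation': array([ 0.60279279,  0.36955307, -0.37084465, -0.60211762]), 'wrist_force': array([ 0.63177157, -0.6204756 ,  0.2802966 ]), 'ft_torque': array([ 0.04390796,  0.03483736, -0.01991407]), 'width': 0.09549663512983372}
scene 56.242856675559864 253.2417318009012 184.89614662982865 [-0.0944511  0.         0.         0.         0.       ] [[0.773, -0.323, 0.546, 0.959], [0.635, 0.42, -0.649, -0.494], [-0.02, 0.848, 0.529, 0.576], [0.0, 0.0, 0.0, 1.0]]
top 53.60409322932013 254.757807157055 197.66290722410534 [0.03989302 0.         0.         0.         0.        ] [[0.004, 0.994, -0.108, 0.46], [-1.0, 0.005, 0.008, -0.005], [0.009, 0.107, 0.994, 1.019], [0.0, 0.0, 0.0, 1.0]]
wrist 62.47747919911111 258.9534212185386 185.85579113152102 [-0.05138833  0.          0.          0.          0.        ] [[0.452, -0.857, -0.247, 0.223], [0.892, 0.434, 0.128, 0.614], [-0.002, -0.278, 0.961, 0.384], [0.0, 0.0, 0.0, 1.0]]
```

View pics/scene0.png

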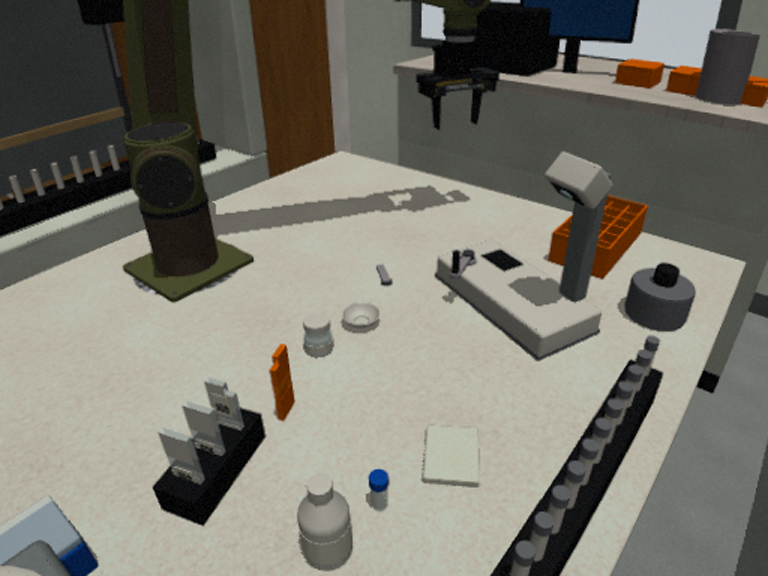

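View pics/top0.png

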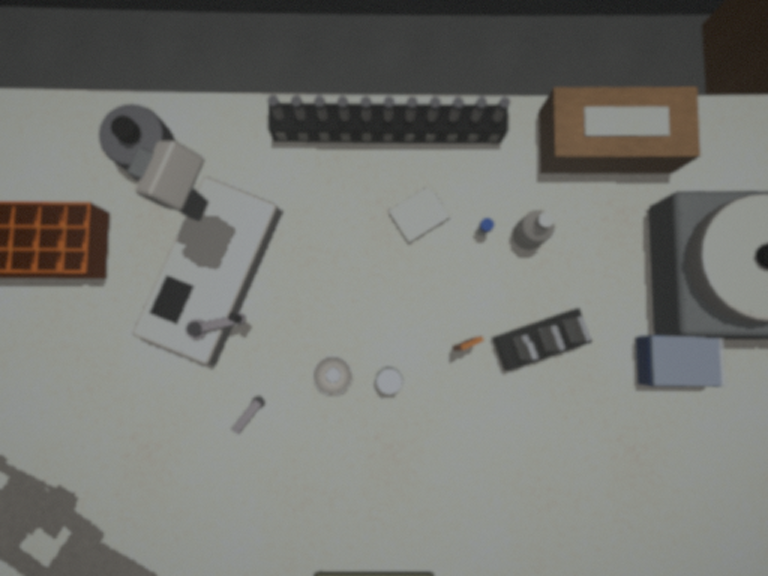

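View pics/wrist0.png

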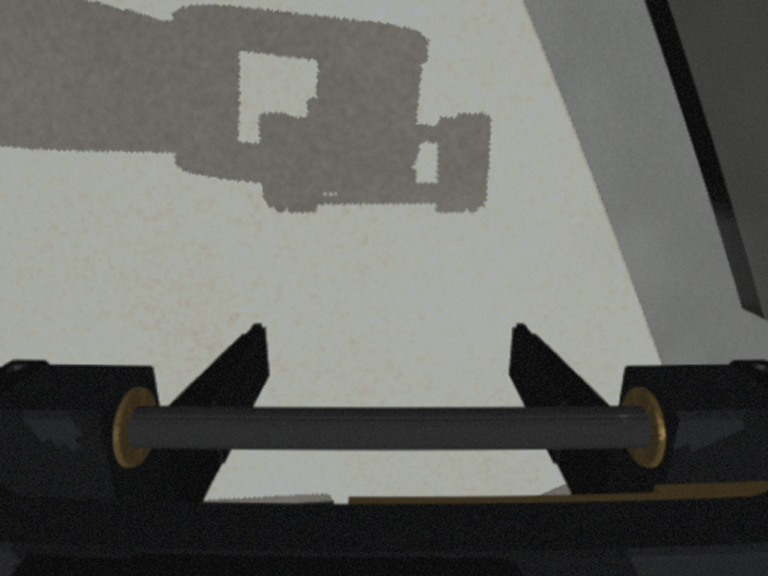

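```bash
python3 - <<'E'
from h import *
import pickle
c,im,d=pickle.load(open('scene0.pkl','rb'))
cv2.imwrite('pics/s_rack.png',cv2.resize(im[225:350,95:205],None,fx=5,fy=4.8,interpolation=cv2.INTER_CUBIC))
cv2.imwrite('pics/s_read.png',cv2.resize(im[95:245,280:410],None,fx=4,fy=4,interpolation=cv2.INTER_CUBIC))
c,im,d=pickle.load(open('top0.pkl','rb'))
a=cv2.resize(im[195:260,290:410],None,fx=5,fy=5,interpolation=cv2.INTER_CUBIC)
b=cv2.resize(im[85:255,75:195],None,fx=3.5,fy=3.5,interpolation=cv2.INTER_CUBIC)
cv2.imwrite('pics/t_rack.png',a);cv2.imwrite('pics/t_read.png',b)
X=cloud(c,d)
for u,v in [(130,116),(150,130),(108,235),(155,215),(130,218),(170,140),(165,160),(345,235),(332,228),(352,231),(365,222)]:
    print(u,v,X[v,u].round(3))
E
```

```text
130 116 [0.702 0.237 0.28 ]
150 130 [0.741 0.26  0.05 ]
108 235 [ 0.469  0.375 -0.001]
155 215 [0.519 0.237 0.064]
130 218 [0.511 0.296 0.071]
170 140 [0.715 0.208 0.049]
165 160 [0.662 0.22  0.049]
345 235 [ 0.471 -0.244  0.044]
332 228 [ 0.489 -0.21   0.048]
352 231 [ 0.48  -0.243  0.116]
365 222 [ 0.503 -0.283  0.087]
```

View pics/s_rack.png

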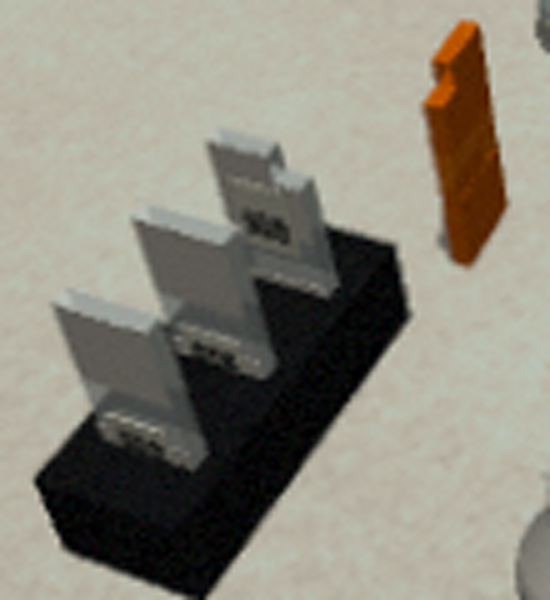

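View pics/s_read.png

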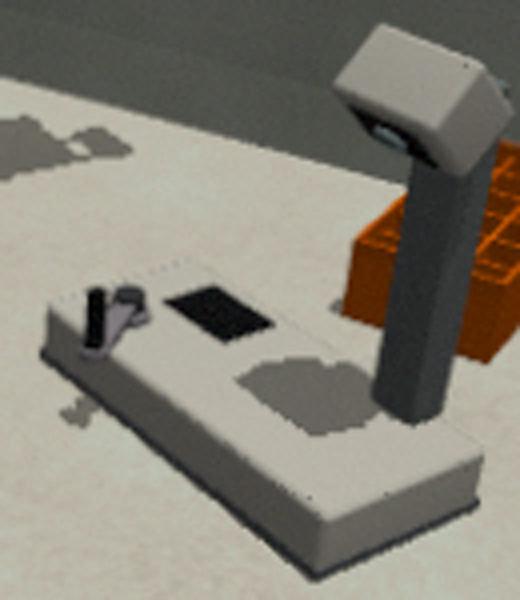

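View pics/t_rack.png

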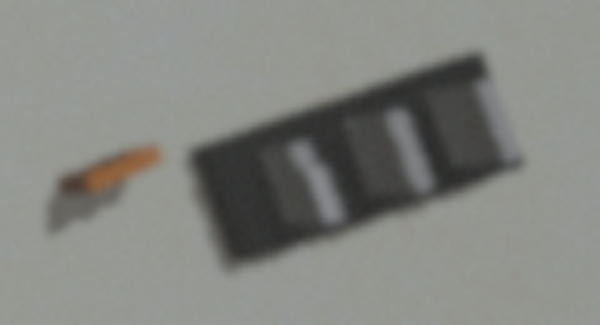

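View pics/t_read.png

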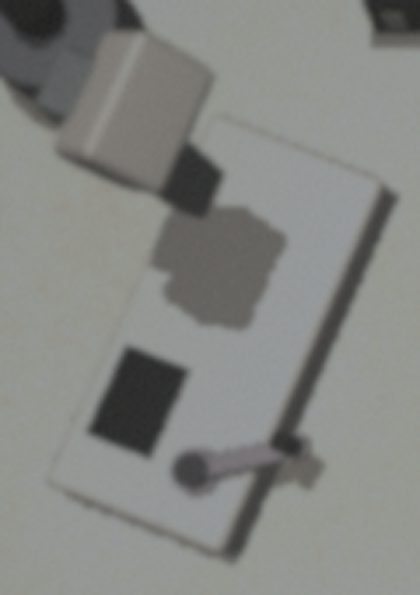

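```bash
python3 - <<'E'
from h import *
import pickle
def plane(P):
    c=P.mean(0); U,S,V=np.linalg.svd(P-c,full_matrices=False); return c.round(3),V[2].round(3),(S/np.sqrt(len(P))).round(4)
for n in ['scene','top']:
    c,im,d=pickle.load(open(n+'0.pkl','rb'))
    X=cloud(c,d); 
    m=(X[...,2]>.2)&(X[...,2]<.4)&(X[...,0]>.5)&(X[...,0]<.9)&(X[...,1]>.1)&(X[...,1]<.4)
    # local normals
    gx=np.zeros_like(X);gy=np.zeros_like(X);gx[:,2:-2]=X[:,4:]-X[:,:-4];gy[2:-2]=X[4:]-X[:-4]
    N=np.cross(gx,gy);N/=np.linalg.norm(N,axis=2,keepdims=True)+1e-12
    N*=np.sign((N*(c['pose'][:3,3]-X)).sum(2))[...,None]
    mm=cv2.erode(m.astype(np.uint8),np.ones((3,3)))>0
    P=X[mm];Nn=N[mm]
    km=cv2.kmeans(Nn.astype(np.float32),3,None,(3,50,1e-4),5,cv2.KMEANS_PP_CENTERS)
    print(n,m.sum())
    for k in range(3):
        s=km[1].ravel()==k; print(km[2][k].round(2),s.sum(),plane(P[s]), np.argwhere(mm)[s].mean(0).round())
    P=X[m]; print(P.min(0),P.max(0))
    h=im[m]; dk=(h.max(1)<45); v=np.argwhere(m)[dk]; print('dark',dk.sum(),v.mean(0) if dk.sum() else '', P[dk].mean(0))
E
```

```text
scene 1320
[-0.22 -0.76 -0.42] 296 (array([0.708, 0.261, 0.249]), array([-0.247, -0.672, -0.698]), array([0.0331, 0.0172, 0.0044])) [131. 383.]
[ 0.86 -0.35 -0.01] 354 (array([0.739, 0.267, 0.262]), array([ 0.96 , -0.212, -0.183]), array([0.032 , 0.0117, 0.0038])) [128. 397.]
[-0.23 -0.64  0.66] 468 (array([0.701, 0.256, 0.289]), array([0.329, 0.899, 0.287]), array([0.0203, 0.0171, 0.011 ])) [115. 382.]
[0.65648609 0.22884488 0.20024525] [0.75167282 0.31694711 0.30822161]
dark 184 [135.51086957 383.38043478] [0.70738816 0.27569136 0.23355186]
top 1633
[-0.22 -0.59  0.67] 829 (array([0.697, 0.259, 0.292]), array([ 0.12 ,  0.283, -0.952]), array([0.0203, 0.0153, 0.0085])) [116. 116.]
[0.18 0.45 0.77] 452 (array([0.708, 0.29 , 0.292]), array([-0.212, -0.482, -0.85 ]), array([0.0197, 0.0183, 0.005 ])) [111. 101.]
[-0.89  0.06  0.16] 93 (array([0.671, 0.282, 0.291]), array([-0.116, -0.014, -0.993]), array([0.0206, 0.0133, 0.0089])) [129. 105.]
[0.65495082 0.2275463  0.24793289] [0.74790373 0.32601768 0.30971128]
dark 0  [nan nan nan]<stdin>:20: RuntimeWarning: Mean of empty slice.
  ret = um.true_divide(
```

```bash
python3 - <<'E'
from h import *
import pickle
s=status.sense(); print(R.from_quat(s['orientation']).as_matrix().round(3))
c,im,d=pickle.load(open('top0.pkl','rb'))
X=cloud(c,d)
def reg(m):return m&(X[...,0]>.4)&(X[...,0]<.85)&(X[...,1]>.05)&(X[...,1]<.45)
m=reg((abs(X[...,2]-.05)<.006)).astype(np.uint8)
m=cv2.morphologyEx(m,cv2.MORPH_OPEN,np.ones((3,3)))
P=X[m>0][:,:2]; r=cv2.minAreaRect((P*1000).astype(np.float32)); print('base',r); B=cv2.boxPoints(r); print(B.round())
m=((abs(X[...,2]-.045)<.006)&(X[...,0]>.38)&(X[...,0]<.6)&(X[...,1]<-.15)&(X[...,1]>-.37)).astype(np.uint8)
P=X[m>0][:,:2]; r=cv2.minAreaRect((P*1000).astype(np.float32)); print('rack',r); print(cv2.boxPoints(r).round())
m=((X[...,2]>.105)&(X[...,2]<.13)&(X[...,0]>.38)&(X[...,0]<.6)&(X[...,1]<-.15)&(X[...,1]>-.37)).astype(np.uint8)
n,l,st,ce=cv2.connectedComponentsWithStats(m)
for i in range(1,n): print(st[i],ce[i],X[l==i].mean(0).round(3))
print('pivot',onz(c,[(129.9,219.3)],.07),'knob',onz(c,[(157.3,210.7)],.11))
# zooms
c2,im2,d2=pickle.load(open('scene0.pkl','rb'))
cv2.imwrite('pics/s_win.png',cv2.resize(im2[95:150,355:415],None,fx=10,fy=10,interpolation=cv2.INTER_CUBIC))
cv2.imwrite('pics/s_lev.png',cv2.resize(im2[155:205,285:335],None,fx=10,fy=10,interpolation=cv2.INTER_CUBIC))
cv2.imwrite('pics/t_lev.png',cv2.resize(im[195:245,115:175],None,fx=10,fy=10,interpolation=cv2.INTER_CUBIC))
cv2.imwrite('pics/t_plates.png',cv2.resize(im[200:250,325:400],None,fx=10,fy=10,interpolation=cv2.INTER_CUBIC))
E
```

```text
[[ 0.452 -0.001 -0.892]
 [ 0.892 -0.001  0.452]
 [-0.002 -1.     0.   ]]
base ((613.4598999023438, 290.6690673828125), (140.70814514160156, 298.4293212890625), 68.01365661621094)
[[449. 281.]
 [725. 170.]
 [778. 300.]
 [501. 412.]]
rack ((488.309326171875, -263.1949768066406), (68.3035659790039, 206.02597045898438), 16.3226318359375)
[[ 427. -174.]
 [ 484. -372.]
 [ 550. -352.]
 [ 492. -155.]]
[384 210  11  17  95] [388.55789474 218.41052632] [ 0.51  -0.33   0.115]
[366 217  11  17  91] [371.14285714 224.75824176] [ 0.495 -0.288  0.116]
[348 223   3   4   4] [349.  224.5] [ 0.496 -0.238  0.106]
[313 226   6   5  20] [315.05 227.85] [ 0.487 -0.157  0.109]
[351 226   2   1   2] [351.5 226. ] [ 0.492 -0.244  0.107]
[351 227   8  13  59] [354.50847458 233.20338983] [ 0.475 -0.248  0.116]
pivot [[0.50743532 0.29659474 0.07      ]] knob [[0.52618013 0.22004312 0.11      ]]
```

View pics/s_win.png

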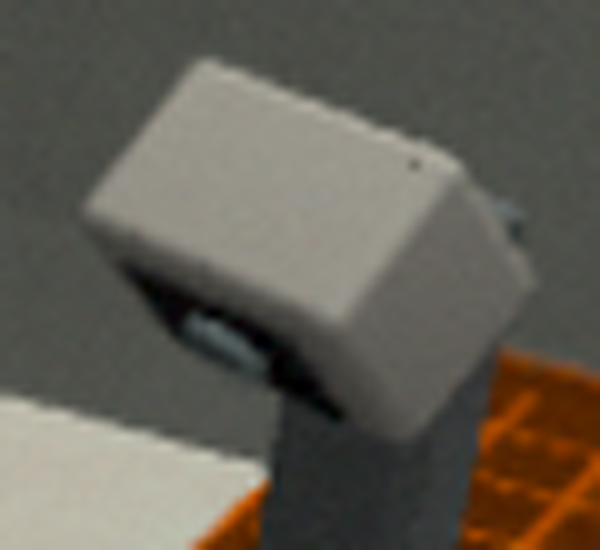

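View pics/s_lev.png

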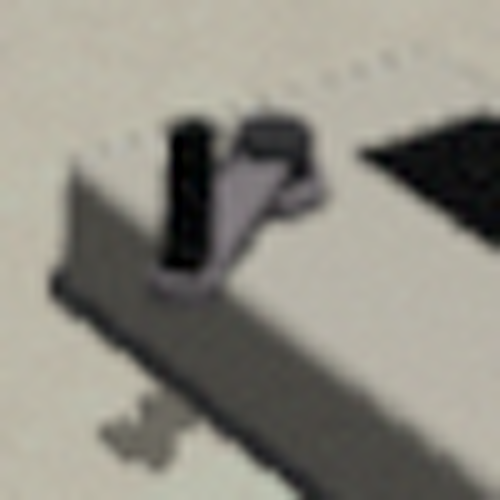

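View pics/t_lev.png

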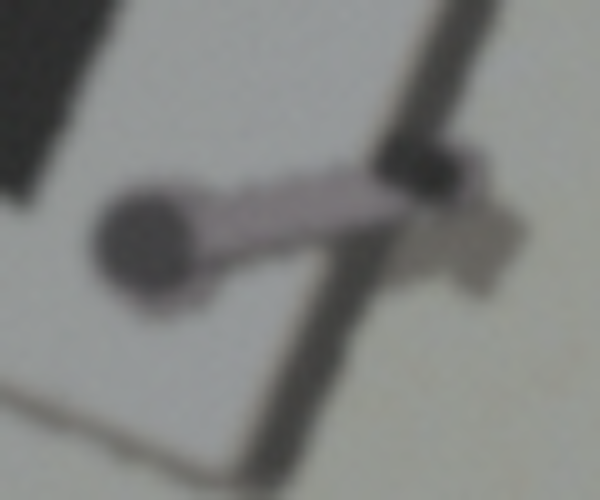

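View pics/t_plates.png

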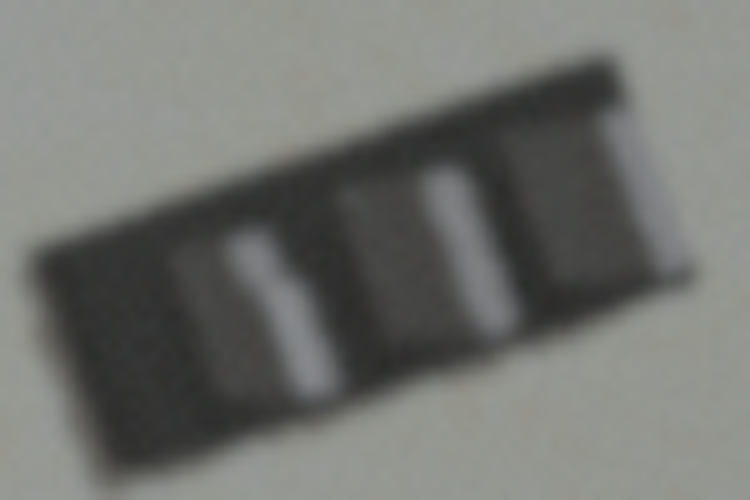

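```bash
python3 - <<'E'
from h import *
import pickle
c,im,d=pickle.load(open('top0.pkl','rb'))
c2,im2,d2=pickle.load(open('scene0.pkl','rb'))
print('knobtop',onz(c,[(155.4,210.6)],.11),onz(c2,[(303.7,167.0)],.11),'foot scene',onz(c2,[(303.2,180.8)],.066))
print('pivot',onz(c,[(129.4,218.6)],.071),onz(c2,[(285+27.5,155+13.5)],.071))
print('win',onz(c2,[(378.0,129.4)],.255))
# rack dark mask in top
g=im.max(2); m=((g<75)).astype(np.uint8); m[:,:325]=0;m[:,400:]=0;m[:200]=0;m[250:]=0
X=cloud(c,d)
# rack top outline incl plates: depth>0.035
m2=(X[...,2]>.03).astype(np.uint8); m2[:,:326]=0;m2[:,402:]=0;m2[:200]=0;m2[252:]=0
P=onz(c,np.argwhere(m2)[:,::-1],.045)[:,:2]
r=cv2.minAreaRect((P*1000).astype(np.float32)); print(r, cv2.boxPoints(r).round())
P=onz(c,np.argwhere(m)[:,::-1],.045)[:,:2]
r=cv2.minAreaRect((P*1000).astype(np.float32)); print(r, cv2.boxPoints(r).round())
# white tops: crop corners (x,y)/10
def t(p): return [325+(p[0]+.5)/10-.5,200+(p[1]+.5)/10-.5]
for name,a in dict(A=[(225,238),(275,235),(345,392),(300,400)],B=[(422,175),(468,168),(520,325),(482,335)],C=[(600,115),(640,108),(690,275),(655,283)]).items():
    Q=onz(c,[t(p) for p in a],.118); print(name,Q[:,:2].round(4).tolist(),Q.mean(0).round(4))
E
```

```text
knobtop [[0.52639959 0.22454877 0.11      ]] [[0.52676897 0.22861118 0.11      ]] foot scene [[0.52657266 0.23079274 0.066     ]]
pivot [[0.50911368 0.29757226 0.071     ]] [[0.51527501 0.29695754 0.071     ]]
win [[0.70000063 0.25280479 0.255     ]]
((489.0744323730469, -294.0528869628906), (116.04595947265625, 189.1451416015625), 1.5487463474273682) [[ 429. -201.]
 [ 434. -390.]
 [ 550. -387.]
 [ 545. -198.]]
((493.1319580078125, -282.9873962402344), (59.836795806884766, 155.46568298339844), 19.055513381958008) [[ 439. -219.]
 [ 490. -366.]
 [ 547. -347.]
 [ 496. -200.]]
A [[0.4979, -0.2309], [0.4986, -0.2427], [0.4618, -0.2582], [0.4599, -0.2476]] [ 0.4796 -0.2449  0.118 ]
B [[0.513, -0.2778], [0.5148, -0.2887], [0.4778, -0.2998], [0.4754, -0.2908]] [ 0.4953 -0.2893  0.118 ]
C [[0.5275, -0.3202], [0.5293, -0.3297], [0.4898, -0.34], [0.4879, -0.3318]] [ 0.5086 -0.3304  0.118 ]
```

```bash
cat >> h.py <<'E'
def yawR(deg):
    a=np.radians(deg); x=np.array([np.cos(a),np.sin(a),0]); y=np.array([0,0,-1.]); return np.c_[x,y,np.cross(x,y)]
def rows(targets,base=None):
    """targets: list of (pos,Rmat); prints shares from the base pose (measured now)"""
    s=status.sense()
    p0=s['eef_pos'] if base is None else base[0]; R0=R.from_quat(s['orientation']).as_matrix() if base is None else base[1]
    print('t',round(s['time_s'],2),'pos',p0.round(4),'w',round(s['width'],4),'F',s['wrist_force'].round(1),'q',s['qpos'].round(2))
    for p,Rt in targets:
        a=R0.T@(np.array(p)-p0)/.15; b=R.from_matrix(R0.T@Rt).as_rotvec()/2
        print(np.round(np.r_[a,b],3).tolist())
E
python3 - <<'E'
from h import *
s=status.sense();p=s['eef_pos'];g=np.array([.575,.236,.27])
rows([(p+(g-p)*f,yawR(102)) for f in (.33,.66,1)])
E
```

```text
t 0.15 pos [0.2935 0.5795 0.2913] w 0.0949 F [ 0.6 -0.6 -0.9] q [ 1.02  0.12  1.65 -0.    1.37 -0.08]
[-0.394, 0.047, -0.894, -0.0, -0.339, -0.001]
[-0.789, 0.095, -1.788, -0.0, -0.339, -0.001]
[-1.195, 0.143, -2.709, -0.0, -0.339, -0.001]
```

play_rows:
  steps: "-0.13 0.01 -0.3 0 -0.075 0 0; -0.26 0.03 -0.6 0 -0.15 0 0; -0.39 0.05 -0.89 0 -0.225 0 0; -0.4 0.05 -0.9 0 -0.3 0 0; -0.4 0.05 -0.9 0 -0.34 0 0"
  force: 20

```text
time_s: 0.65
eef_pos: [0.3881, 0.4636, 0.2842]
orientation: [-0.444, -0.55, 0.551, 0.444]
wrist_force: [-0.4, -0.1, 0.8]
width: 0.0607
```

```bash
python3 - <<'E'
from h import *
s=status.sense();p=s['eef_pos'];g=np.array([.575,.236,.27])
rows([(p+(g-p)*f,yawR(102)) for f in (.5,1)])
E
```

```text
t 0.65 pos [0.3881 0.4636 0.2842] w 0.0607 F [-0.4 -0.1  0.8] q [ 0.79  0.03  1.76 -0.    1.35 -1.  ]
[-0.873, 0.048, -0.449, -0.0, 0.002, -0.0]
[-1.747, 0.095, -0.897, -0.0, 0.002, -0.0]
```

play_rows:
  steps: "-0.29 0.02 -0.15 0 0 0 0; -0.58 0.03 -0.3 0 0 0 0; -0.87 0.05 -0.45 0 0 0 0; -0.87 0.05 -0.45 0 0 0 0"

```text
time_s: 1.05
eef_pos: [0.483, 0.3479, 0.2764]
orientation: [-0.447, -0.548, 0.549, 0.446]
wrist_force: [-0.4, 1.1, -0.5]
width: 0.0288
```

```bash
python3 - <<'E'
from h import *
g=np.array([.575,.236,.27])
rows([(g,yawR(102))])
c,im,d=save('wrist'); import pickle; pickle.dump((c,im,d),open('w1.pkl','wb')); cv2.imwrite('pics/w1.png',cv2.resize(im,(768,576)))
E
```

```text
t 1.05 pos [0.483  0.3479 0.2764] w 0.0288 F [-0.4  1.1 -0.5] q [ 0.53  0.02  1.79 -0.    1.34 -1.24]
[-0.855, 0.044, -0.449, -0.0, -0.002, -0.001]
```

View pics/w1.png

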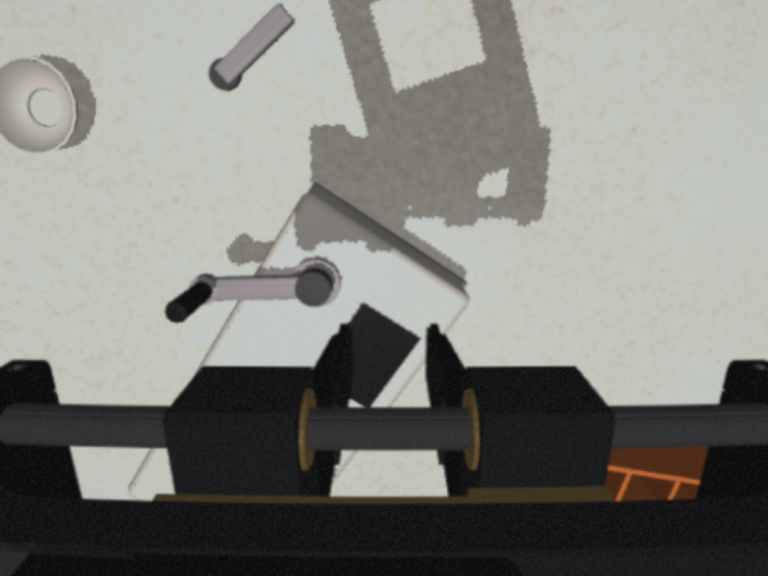

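```bash
python3 - <<'E'
from h import *
import pickle
c,im,d=pickle.load(open('w1.pkl','rb')); X=cloud(c,d)
f=lambda u,v:((u+.5)/1.5-.5,(v+.5)/1.5-.5)
print('knob',onz(c,[f(178,311)],.11),onz(c,[f(203,285)],.066)); print('piv',onz(c,[f(314,288)],X[191,209,2]),X[191,209], X[207,118])
E
```

```text
knob [[0.52385517 0.22864558 0.11      ]] [[0.52157091 0.22663366 0.066     ]]
piv [[0.50657648 0.30108994 0.07104341]] [0.50575854 0.3007901  0.07104341] [0.52361034 0.22835099 0.1103997 ]
```

play_rows:
  steps: "-0.29 0.02 -0.16 0 0 0 0; -0.58 0.03 -0.31 0 0 0 0; -0.85 0.05 -0.45 0 0 0 0; -0.85 0.05 -0.45 0 0 0 0"

```text
time_s: 1.5
eef_pos: [0.5749, 0.2388, 0.2691]
orientation: [-0.446, -0.549, 0.549, 0.445]
wrist_force: [-0.5, 0.2, -0.4]
width: 0.0006
```

```bash
python3 - <<'E'
from h import *
rows([((.558,.235,.20),yawR(102.8)),((.558,.235,.157),yawR(102.8))])
E
```

```text
t 1.5 pos [0.5749 0.2388 0.2691] w 0.0006 F [-0.5  0.2 -0.4] q [ 0.31  0.08  1.74 -0.    1.33 -1.47]
[-0.001, 0.461, 0.115, -0.0, -0.008, -0.001]
[-0.001, 0.747, 0.115, -0.0, -0.008, -0.001]
```

play_rows:
  steps: "0 0.23 0.06 0 -0.008 0 0; 0 0.46 0.115 0 -0.008 0 0; 0 0.6 0.115 0 -0.008 0 0; 0 0.75 0.115 0 -0.008 0 0; 0 0.75 0.115 0 -0.008 0 0; 0 0.75 0.115 0 -0.008 0 0"

```text
time_s: 2.1
eef_pos: [0.5556, 0.2389, 0.1573]
orientation: [-0.439, -0.554, 0.554, 0.44]
wrist_force: [0.6, 0.1, 0.7]
width: 0.0007
```

```bash
python3 - <<'E'
from h import *
c,im,d=save('wrist'); cv2.imwrite('pics/w2.png',cv2.resize(im,(768,576)))
piv=np.array([.508,.300])
T=[]
for a in [0,8,16,24,32,40,48,56,64,70,74]:
    th=np.radians(-77.2-a); k=piv+.0745*np.array([np.cos(th),np.sin(th)]); t=np.array([np.sin(th),-np.cos(th)])
    T.append((np.r_[k-.0165*t,.157],yawR(102.8-a)))
rows(T)
E
```

```text
t 2.15 pos [0.5564 0.2389 0.1585] w 0.0005 F [-0.3 -0.1  0.4] q [ 0.32  0.14  1.86  0.    1.13 -1.48]
[-0.027, 0.01, 0.114, 0.001, 0.002, 0.0]
[-0.037, 0.009, 0.185, 0.001, 0.072, 0.0]
[-0.038, 0.009, 0.256, 0.001, 0.142, 0.0]
[-0.028, 0.009, 0.326, 0.001, 0.212, 0.0]
[-0.009, 0.009, 0.394, 0.001, 0.282, 0.0]
[0.02, 0.009, 0.459, 0.001, 0.352, 0.0]
[0.057, 0.009, 0.519, 0.001, 0.421, 0.0]
[0.103, 0.009, 0.574, 0.001, 0.491, 0.001]
[0.155, 0.009, 0.622, 0.001, 0.561, 0.001]
[0.199, 0.009, 0.652, 0.001, 0.613, 0.001]
[0.23, 0.009, 0.67, 0.001, 0.648, 0.001]
```

View pics/w2.png

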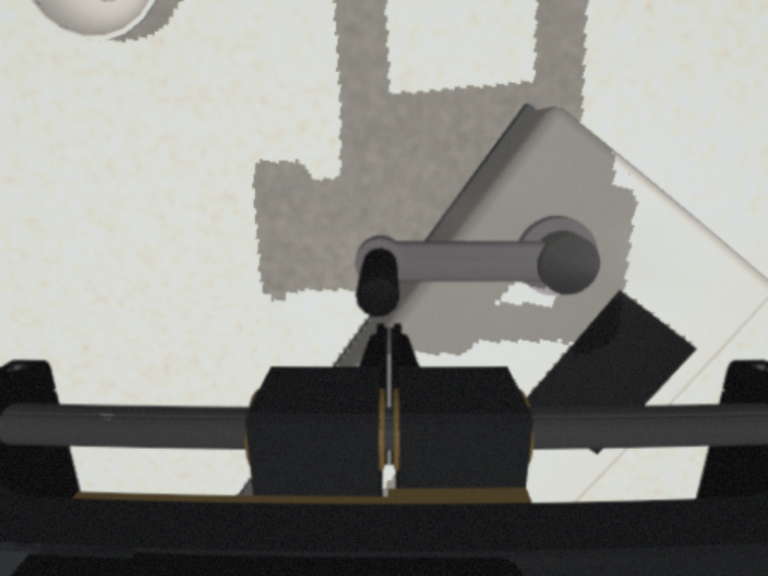

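play_rows:
  steps: "-0.027 0.01 0.114 0 0 0 0; -0.037 0.01 0.185 0 0.072 0 0; -0.038 0.01 0.256 0 0.142 0 0; -0.028 0.01 0.326 0 0.212 0 0; -0.009 0.01 0.394 0 0.282 0 0; 0.02 0.01 0.459 0 0.352 0 0; 0.057 0.01 0.519 0 0.421 0 0; 0.057 0.01 0.519 0 0.421 0 0"

```text
time_s: 2.95
eef_pos: [0.4791, 0.2292, 0.1581]
orientation: [0.628, 0.327, -0.324, -0.627]
wrist_force: [1.5, -1.9, 0.8]
width: 0.0008
```

```bash
python3 - <<'E'
from h import *
c,im,d=save('wrist'); cv2.imwrite('pics/w3.png',cv2.resize(im,(768,576)))
piv=np.array([.508,.300])
T=[]
for a in [48,56,62,66,70,74,78]:
    th=np.radians(-77.2-a); k=piv+.0745*np.array([np.cos(th),np.sin(th)]); t=np.array([np.sin(th),-np.cos(th)])
    T.append((np.r_[k-.0165*t,.157],yawR(102.8-a)))
rows(T)
E
```

```text
t 3.0 pos [0.4796 0.229  0.1581] w 0.0006 F [ 2.6 -1.6  1.8] q [ 0.34 -0.02  2.03 -0.    1.12 -0.61]
[-0.001, 0.007, 0.008, 0.002, 0.002, 0.002]
[-0.011, 0.007, 0.078, 0.002, 0.071, 0.002]
[-0.012, 0.007, 0.131, 0.001, 0.124, 0.002]
[-0.01, 0.007, 0.167, 0.001, 0.159, 0.002]
[-0.005, 0.007, 0.202, 0.001, 0.194, 0.002]
[0.002, 0.006, 0.237, 0.001, 0.229, 0.002]
[0.012, 0.006, 0.271, 0.001, 0.263, 0.002]
```

View pics/w3.png

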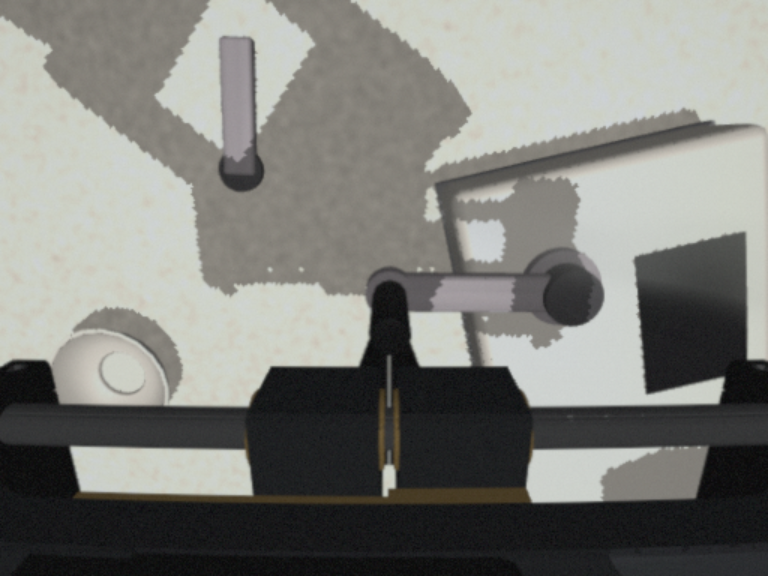

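play_rows:
  steps: "-0.011 0.007 0.078 0 0.071 0 0; -0.012 0.007 0.131 0 0.124 0 0; -0.01 0.007 0.167 0 0.159 0 0; -0.005 0.007 0.202 0 0.194 0 0; -0.005 0.007 0.202 0 0.194 0 0"

```text
time_s: 3.5
eef_pos: [0.4554, 0.2445, 0.1566]
orientation: [0.68, 0.201, -0.198, -0.677]
wrist_force: [3.9, -7.1, 1.3]
width: 0.0005
```

play_rows:
  steps: "0 0 0.02 0 0.01 0 0; 0 0 0.02 0 0.01 0 0"

```text
time_s: 3.7
eef_pos: [0.4545, 0.2454, 0.1566]
orientation: [0.683, 0.194, -0.191, -0.677]
wrist_force: [6.4, -15.4, 2.0]
width: 0.0006
```

play_rows:
  steps: "0 0 0.02 0 0.01 0 0; 0 0 0.02 0 0.01 0 0"

```text
time_s: 3.9
eef_pos: [0.4537, 0.2465, 0.1567]
orientation: [0.687, 0.188, -0.185, -0.677]
wrist_force: [8.7, -20.9, 3.9]
width: 0.0004
```

```bash
python3 - <<'E'
from h import *
c,im,d=save('wrist'); cv2.imwrite('pics/w4.png',cv2.resize(im,(768,576)))
E
```

```text
(no output)
```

View pics/w4.png

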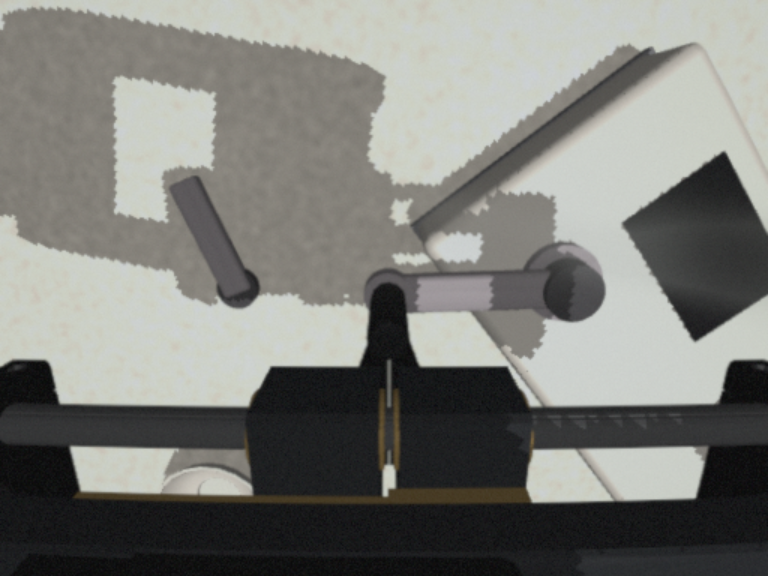

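play_rows:
  steps: "0 -0.15 -0.02 0 0 0 0; 0 -0.45 -0.03 0 0 0 0; 0 -0.75 -0.03 0 0 0 0; 0 -0.75 -0.03 0 0 0 0; 0 -0.75 -0.03 0 0 0 0; 0 -0.75 -0.03 0 0 0 0"

```text
time_s: 4.55
eef_pos: [0.452, 0.2465, 0.2663]
orientation: [-0.682, -0.184, 0.186, 0.682]
wrist_force: [-0.8, 0.1, -0.0]
width: 0.0008
```

```bash
python3 - <<'E'
from h import *
import pickle
for n in ['wrist','scene']:
    c,im,d=save(n); pickle.dump((c,im,d),open(n+'5.pkl','wb')); cv2.imwrite(f'pics/{n}5.png',cv2.resize(im,(768,576)))
h=np.array([.3746,.9272,0]); u=np.array([0,0,1.]); s=.5**.5
foc=np.array([.70,.2528,.255])-.12*s*(h+u); print('focus',foc)
pz=s*(u-h); y=-pz
# jaw x = +-plate y ; plate y = z x x
n=s*(h+u); py=np.cross(pz,n); print(py)
for sg in (1,-1):
    x=sg*py; M=np.c_[x,y,np.cross(x,y)]; print(sg,M.round(2).tolist()); rows([(foc+.059*pz,M)])
E
```

```text
focus [0.66821414 0.17412447 0.17014719]
[-0.9272  0.3746  0.    ]
1 [[-0.93, 0.26, -0.26], [0.37, 0.66, -0.66], [0.0, -0.71, -0.71]]
t 4.65 pos [0.4516 0.2464 0.2653] w 0.0001 F [ 0.1 -0.1 -0.2] q [ 0.39 -0.16  1.98  0.    1.33 -0.13]
[0.785, 0.353, -1.315, -0.215, -1.046, -0.434]
-1 [[0.93, 0.26, 0.26], [-0.37, 0.66, 0.66], [-0.0, -0.71, 0.71]]
t 4.65 pos [0.4516 0.2464 0.2653] w 0.0001 F [ 0.1 -0.1 -0.2] q [ 0.39 -0.16  1.98  0.    1.33 -0.13]
[0.785, 0.353, -1.315, 0.365, 0.431, -0.181]
```

View pics/wrist5.png

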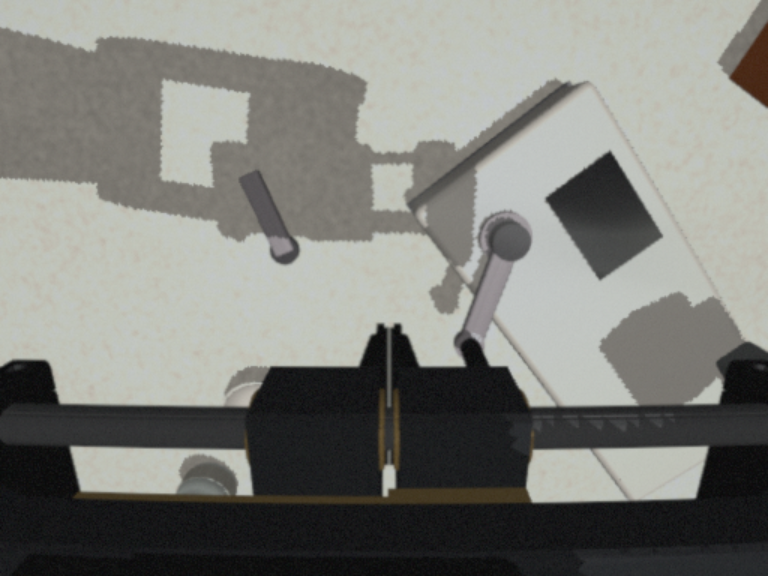

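View pics/scene5.png

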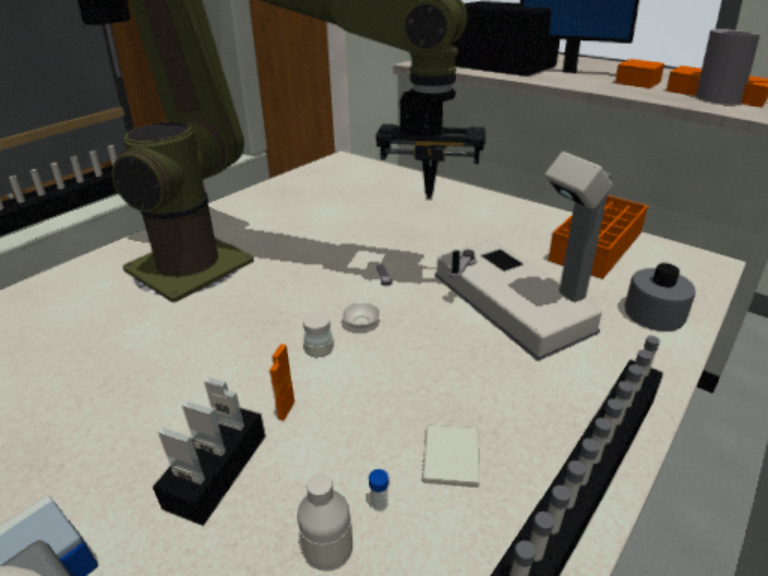

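```bash
cat >> h.py <<'E'
h_=np.array([.3746,.9272,0]); u_=np.array([0,0,1.]); s_=.5**.5
n_=s_*(h_+u_); pz_=s_*(u_-h_); py_=np.cross(pz_,n_)
def finR(sg):
    x=sg*py_; y=-pz_; return np.c_[x,y,np.cross(x,y)]
E
python3 - <<'E'
from h import *
s=status.sense()
rows([((.53,.13,.28),yawR(0)),((.6,.10,.28),yawR(-22))])
E
```

```text
t 4.65 pos [0.4516 0.2464 0.2653] w 0.0001 F [ 0.1 -0.1 -0.2] q [ 0.39 -0.16  1.98  0.    1.33 -0.13]
[0.059, -0.099, -0.933, 0.0, 0.264, -0.002]
[0.361, -0.1, -1.342, 0.0, 0.456, -0.002]
```

play_rows:
  steps: "0.02 -0.1 -0.3 0 0.07 0 0; 0.04 -0.1 -0.6 0 0.14 0 0; 0.06 -0.1 -0.9 0 0.21 0 0; 0.06 -0.1 -0.93 0 0.28 0 0; 0.06 -0.1 -0.93 0 0.35 0 0; 0.06 -0.1 -0.93 0 0.42 0 0; 0.06 -0.1 -0.93 0 0.45 0 0"

```text
time_s: 5.35
eef_pos: [0.5299, 0.1304, 0.2803]
orientation: [0.695, -0.133, 0.131, -0.694]
wrist_force: [-0.2, -0.3, 0.2]
width: 0.0004
```

```bash
python3 - <<'E'
from h import *
foc=np.array([.668,.174,.170])
rows([(foc+.059*pz_+[0,0,.05]-.04*n_,finR(-1)),(foc+.059*pz_,finR(-1))])
E
```

```text
t 5.35 pos [0.5299 0.1304 0.2803] w 0.0004 F [-0.2 -0.3  0.2] q [ 0.14 -0.1   1.89  0.    1.35  0.52]
[0.747, 0.31, 0.142, 0.393, 0.003, -0.003]
[0.749, 0.454, 0.331, 0.393, 0.003, -0.003]
```

play_rows:
  steps: "0.2 0 0 0.07 0 0 0; 0.4 0 0 0.14 0 0 0; 0.6 0.1 0.05 0.21 0 0 0; 0.75 0.2 0.1 0.28 0 0 0; 0.75 0.31 0.14 0.35 0 0 0; 0.75 0.31 0.14 0.393 0.003 -0.003 0; 0.75 0.31 0.14 0.393 0.003 -0.003 0"

```text
time_s: 6.05
eef_pos: [0.641, 0.1084, 0.2307]
orientation: [-0.376, 0.075, -0.174, 0.907]
wrist_force: [-0.7, -0.3, 1.1]
width: 0.0002
```

```bash
python3 - <<'E'
from h import *
import pickle
foc=np.array([.668,.174,.170])
rows([(foc+.059*pz_,finR(-1))])
for n in ['wrist','scene']:
    c,im,d=save(n); pickle.dump((c,im,d),open(n+'6.pkl','wb')); cv2.imwrite(f'pics/{n}6.png',cv2.resize(im,(768,576)))
E
```

```text
t 6.05 pos [0.641  0.1084 0.2307] w 0.0002 F [-0.7 -0.3  1.1] q [-0.15  0.09  1.9   0.87  1.12 -0.15]
[0.004, 0.227, 0.049, 0.001, -0.001, -0.003]
```

View pics/wrist6.png

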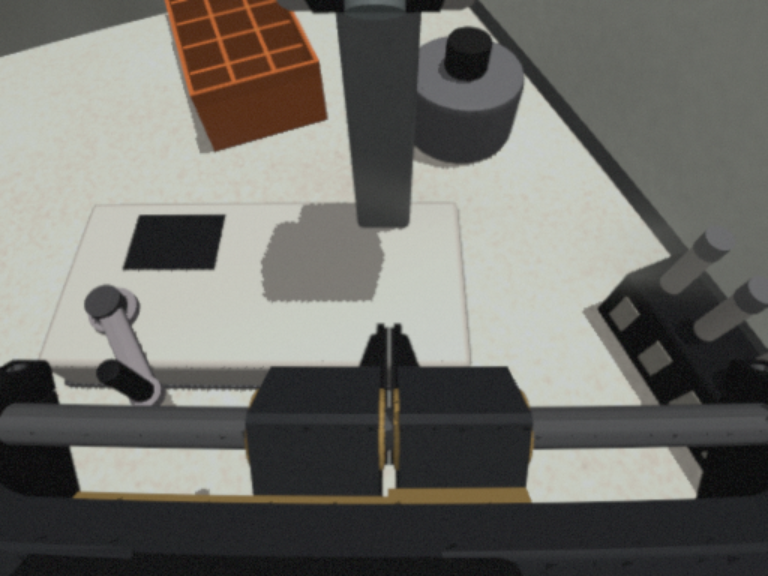

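View pics/scene6.png

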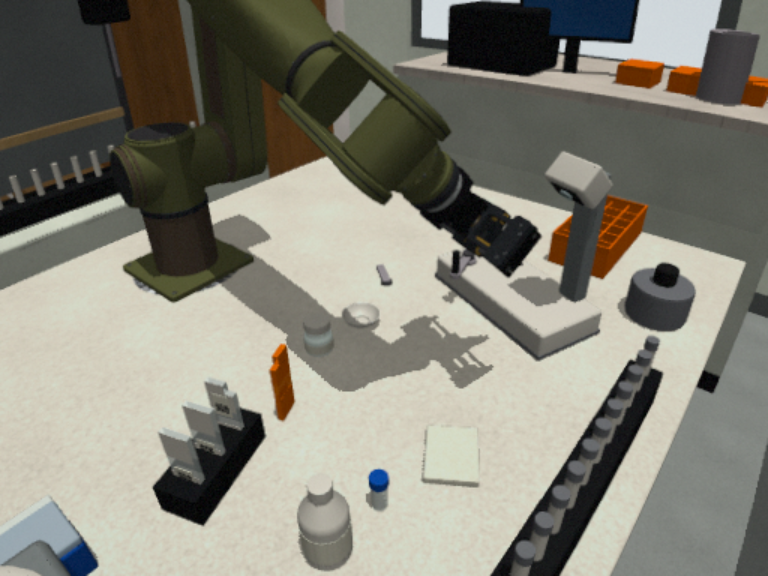

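play_rows:
  steps: "0 -0.2 -0.2 0.07 0 0 0; 0 -0.4 -0.4 0.14 0 0 0; 0 -0.4 -0.4 0.21 0 0 0; 0 -0.4 -0.4 0.28 0 0 0; 0 -0.4 -0.4 0.3 0 0 0; 0 -0.4 -0.4 0.3 0 0 0"

```text
time_s: 6.75
eef_pos: [0.6114, 0.0307, 0.235]
orientation: [-0.092, 0.017, -0.187, 0.978]
wrist_force: [0.2, 0.6, 0.3]
width: 0.0006
```

```bash
python3 - <<'E'
from h import *
import pickle
rows([])
for n in ['wrist']:
    c,im,d=save(n); pickle.dump((c,im,d),open(n+'7.pkl','wb')); cv2.imwrite(f'pics/{n}7.png',cv2.resize(im,(768,576)))
E
```

```text
t 6.75 pos [0.6114 0.0307 0.235 ] w 0.0006 F [0.2 0.6 0.3] q [-0.4   0.19  2.01  1.41  1.48 -0.62]
```

View pics/wrist7.png

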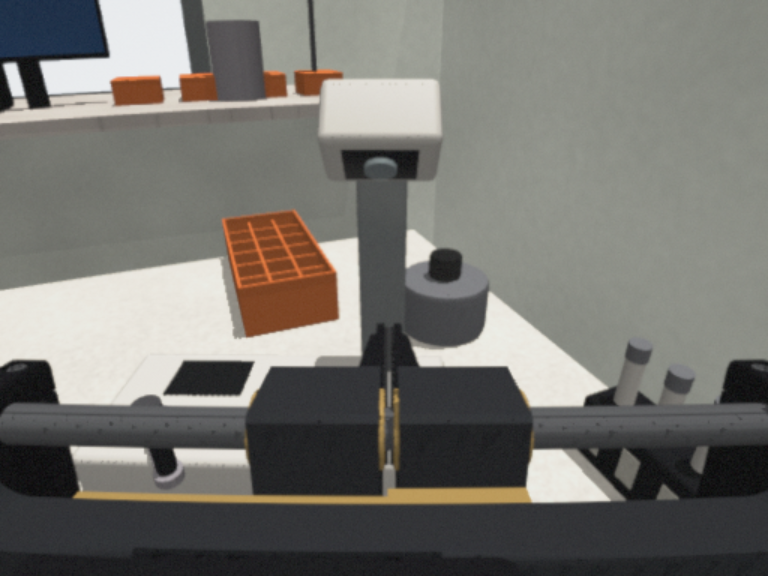

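```bash
python3 - <<'E'
from h import *
import pickle
c,im,d=pickle.load(open('wrist7.pkl','rb')); X=cloud(c,d)
f=lambda u,v:((u+.5)/1.5-.5,(v+.5)/1.5-.5)
print('z-cast',onz(c,[f(380,166)],.255),'depth',X[108:113,251:256].reshape(-1,3).round(4)[::6].tolist())
for u,v in [(350,165),(412,165),(350,155),(412,155)]:
    a=f(u,v);print(X[int(round(a[1])),int(round(a[0]))].round(4), onz(c,[a],.255).round(4))
# front face plane normal
m=np.zeros(d.shape,bool); m[102:117,217:290]=1
P=X[m]; P=P[(d[m]<np.median(d[m])+.03)]; P0=P.mean(0); V=np.linalg.svd(P-P0)[2][2]; print(P0,V)
o,dr=ray(c,[f(380,166)])
for z in(.25,.255,.26): print(z,onz(c,[f(380,166)],z).round(4))
E
```

```text
z-cast [[0.6940367  0.25342402 0.255     ]] depth [[0.6894, 0.247, 0.2593], [0.6906, 0.2476, 0.2581], [0.6917, 0.2476, 0.257], [0.6934, 0.2494, 0.2555], [0.6945, 0.2494, 0.2544]]
[0.6756 0.2616 0.2553] [[0.6763 0.2635 0.255 ]]
[0.7137 0.2465 0.2553] [[0.715  0.2483 0.255 ]]
[0.6735 0.2539 0.264 ] [[0.6857 0.2931 0.255 ]]
[0.71   0.2387 0.2642] [[0.7278 0.2766 0.255 ]]
[0.69349261 0.25240475 0.25669513] [-0.10563895 -0.26566103 -0.95826125]
0.25 [[0.7014 0.273  0.25  ]]
0.255 [[0.694  0.2534 0.255 ]]
0.26 [[0.6866 0.2338 0.26  ]]
```

```bash
python3 - <<'E'
from h import *
rows([((.53,-.02,.30),yawR(-22)),((.53,-.02,.30),yawR(-60))])
E
```

```text
t 6.8 pos [0.6117 0.0309 0.2359] w 0.0002 F [-0.6  0.2 -0.6] q [-0.4   0.18  2.01  1.41  1.48 -0.62]
[-0.38, -0.587, 0.325, -0.692, 0.004, -0.001]
[-0.38, -0.587, 0.325, -0.665, 0.28, -0.229]
```

play_rows:
  steps: "-0.2 -0.3 0.1 -0.07 0 0 70; -0.38 -0.58 0.32 -0.14 0 0 70; -0.38 -0.58 0.32 -0.21 0 0 70; -0.38 -0.58 0.32 -0.28 0 0 70; -0.38 -0.58 0.32 -0.35 0 0 70; -0.38 -0.58 0.32 -0.42 0 0 70; -0.38 -0.58 0.32 -0.5 0 0 70; -0.38 -0.58 0.32 -0.69 0 0 70"

```text
time_s: 7.6
eef_pos: [0.5306, -0.0195, 0.3021]
orientation: [-0.607, 0.113, -0.152, 0.772]
wrist_force: [0.0, 0.8, -1.3]
width: 0.0592
```

```bash
python3 - <<'E'
from h import *
rows([((.48,-.12,.30),yawR(-90)),((.48,-.12,.30),yawR(-161))])
E
```

```text
t 7.6 pos [ 0.5306 -0.0195  0.3021] w 0.0592 F [ 0.   0.8 -1.3] q [-0.23 -0.18  1.94  0.24  1.34  0.09]
[-0.065, -0.164, -0.729, -0.108, 0.593, -0.067]
[-0.065, -0.164, -0.729, -0.06, 1.208, -0.143]
```

play_rows:
  steps: "-0.02 -0.05 -0.25 -0.1 0 0 70; -0.04 -0.1 -0.5 -0.108 0.08 -0.01 70; -0.06 -0.16 -0.73 -0.108 0.16 -0.02 70; -0.065 -0.164 -0.73 -0.108 0.24 -0.03 70; -0.065 -0.164 -0.73 -0.108 0.32 -0.04 70; -0.065 -0.164 -0.73 -0.108 0.4 -0.05 70; -0.065 -0.164 -0.73 -0.108 0.5 -0.06 70; -0.065 -0.164 -0.73 -0.108 0.593 -0.067 70"

```text
time_s: 8.4
eef_pos: [0.4798, -0.1198, 0.2981]
orientation: [-0.532, 0.461, -0.463, 0.539]
wrist_force: [0.4, -0.4, -0.3]
width: 0.0699
```

```bash
python3 - <<'E'
from h import *
rows([((.46,-.17,.30),yawR(-161))])
E
```

```text
t 8.4 pos [ 0.4798 -0.1198  0.2981] w 0.0699 F [ 0.4 -0.4 -0.3] q [-0.36 -0.24  1.98  0.01  1.39  1.07]
[0.311, -0.015, -0.18, -0.002, 0.693, -0.005]
```

play_rows:
  steps: "0.1 0 -0.05 0 0.07 0 70; 0.2 0 -0.1 0 0.14 0 70; 0.31 0 -0.18 0 0.21 0 70; 0.31 0 -0.18 0 0.28 0 70; 0.31 0 -0.18 0 0.36 0 70; 0.31 0 -0.18 0 0.44 0 70; 0.31 0 -0.18 0 0.52 0 70; 0.31 0 -0.18 0 0.6 0 70"

```text
time_s: 9.2
eef_pos: [0.4603, -0.17, 0.2976]
orientation: [-0.192, 0.681, -0.679, 0.198]
wrist_force: [0.7, -0.9, -0.2]
width: 0.0697
```

play_rows:
  steps: "0 0 0 0 0.06 0 70; 0 0 0 0 0.09 0 70; 0 0 0 0 0.09 0 70"

```text
time_s: 9.5
eef_pos: [0.4603, -0.17, 0.2974]
orientation: [-0.132, 0.695, -0.693, 0.138]
wrist_force: [-0.2, 0.7, 0.2]
width: 0.0697
```

```bash
python3 - <<'E'
from h import *
import pickle
rows([((.48,-.245,.25),yawR(-161))])
for n in ['wrist']:
    c,im,d=save(n); pickle.dump((c,im,d),open(n+'8.pkl','wb')); cv2.imwrite(f'pics/{n}8.png',cv2.resize(im,(768,576)))
E
```

```text
t 9.5 pos [ 0.4603 -0.17    0.2974] w 0.0697 F [-0.2  0.7  0.2] q [-0.47 -0.24  1.99  0.01  1.39  2.29]
[0.069, 0.314, 0.514, 0.001, 0.027, -0.004]
```

View pics/wrist8.png

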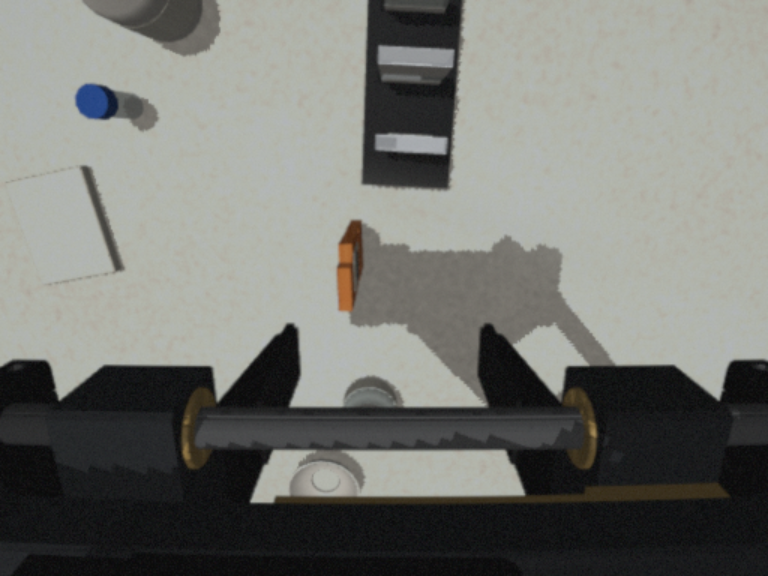

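```bash
python3 - <<'E'
from h import *
import pickle
c,im,d=pickle.load(open('wrist8.pkl','rb')); X=cloud(c,d)
cr=im[75:130,235:315]; cv2.imwrite('pics/w8c.png',cv2.resize(cr,None,fx=9,fy=9,interpolation=cv2.INTER_CUBIC))
m=((X[...,2]>.095)&(X[...,2]<.13)&(X[...,1]>-.28)&(X[...,1]<-.2)).astype(np.uint8)
n,l,st,ce=cv2.connectedComponentsWithStats(m)
for i in range(1,n):
    if st[i][4]>20:
        P=X[l==i]; print(st[i],P.mean(0),cv2.minAreaRect((P[:,:2]*1000).astype(np.float32)))
# bright mask on row, A and B
for (x0,y0,x1,y1) in [(245,80,302,106),(245,25,310,50)]:
    sub=im[y0:y1,x0:x1].min(2); mm=(sub>110).astype(np.uint8)
    n,l,st,ce=cv2.connectedComponentsWithStats(mm)
    for i in range(1,n):
        if st[i][4]>30:
            uv=np.argwhere(l==i)[:,::-1]+[x0,y0]; Q=onz(c,uv,.118)[:,:2]*1000; print(st[i],cv2.minAreaRect(Q.astype(np.float32)))
E
```

```text
[252  40   8   8  36] [ 0.50906123 -0.27930507  0.10990431] ((508.9111328125, -279.2257385253906), (5.855644226074219, 1.4393219947814941), 1.3492759466171265)
[250  89  48  14 543] [ 0.47944014 -0.24661002  0.11429884] ((479.7020263671875, -246.73858642578125), (39.827003479003906, 9.67106819152832), 19.265514373779297)
[  5   9  48  14 537] ((479.5050354003906, -246.83987426757812), (39.37749099731445, 9.586112976074219), 18.676122665405273)
[60  0  5 25 86] ((472.1398010253906, -298.4705810546875), (3.2086212635040283, 17.94452667236328), 24.10123062133789)
[  7   5  51  15 613] ((494.3766174316406, -289.2080078125), (39.78657913208008, 9.143204689025879), 19.325681686401367)
```

View pics/w8c.png

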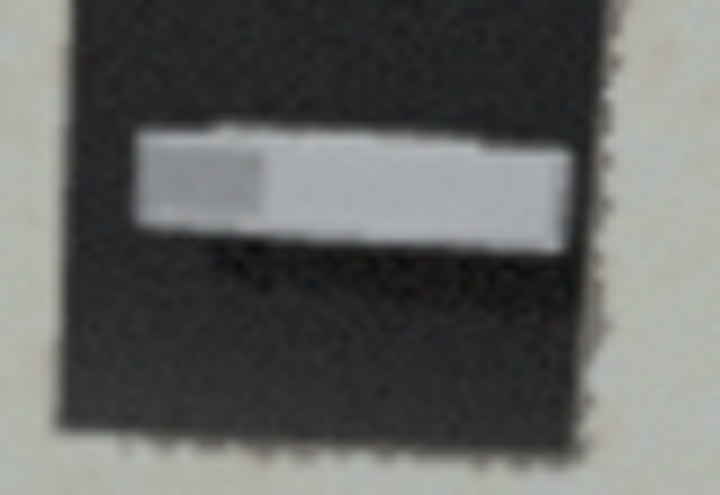

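```bash
python3 - <<'E'
from h import *
rows([((.4797,-.2467,.26),yawR(-161)),((.4797,-.2467,.20),yawR(-161))])
E
```

```text
t 9.55 pos [ 0.4602 -0.17    0.2971] w 0.0701 F [-0.  -0.1 -0.3] q [-0.47 -0.24  1.99  0.01  1.39  2.29]
[0.074, 0.245, 0.523, 0.002, 0.027, -0.004]
[0.078, 0.645, 0.525, 0.002, 0.027, -0.004]
```

play_rows:
  steps: "0.04 0.12 0.26 0 0.027 -0.004 70; 0.074 0.245 0.523 0.002 0.027 -0.004 70; 0.076 0.45 0.525 0.002 0.027 -0.004 70; 0.078 0.645 0.525 0.002 0.027 -0.004 70; 0.078 0.645 0.525 0.002 0.027 -0.004 70; 0.078 0.645 0.525 0.002 0.027 -0.004 70"

```text
time_s: 10.15
eef_pos: [0.4789, -0.2467, 0.1987]
orientation: [-0.117, 0.698, -0.697, 0.116]
wrist_force: [-0.5, -0.1, 0.9]
width: 0.07
```

```bash
python3 - <<'E'
from h import *
import pickle
rows([((.4797,-.2467,.17),yawR(-161)),((.4797,-.2467,.141),yawR(-161))])
for n in ['wrist','scene']:
    c,im,d=save(n); pickle.dump((c,im,d),open(n+'9.pkl','wb')); cv2.imwrite(f'pics/{n}9.png',cv2.resize(im,(768,576)))
E
```

```text
t 10.15 pos [ 0.4789 -0.2467  0.1987] w 0.07 F [-0.5 -0.1  0.9] q [-0.58 -0.04  1.98 -0.    1.2   2.24]
[-0.005, 0.191, 0.002, 0.001, -0.0, 0.001]
[-0.005, 0.384, 0.002, 0.001, -0.0, 0.001]
```

View pics/wrist9.png

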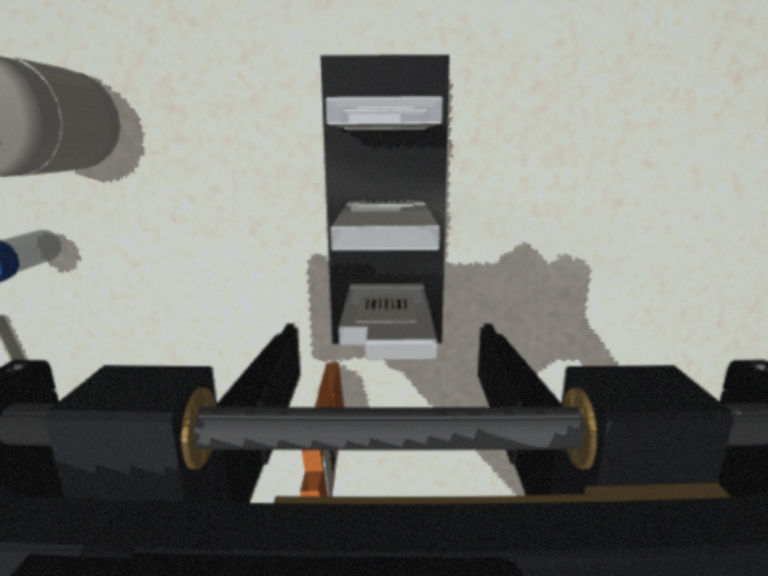

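View pics/scene9.png

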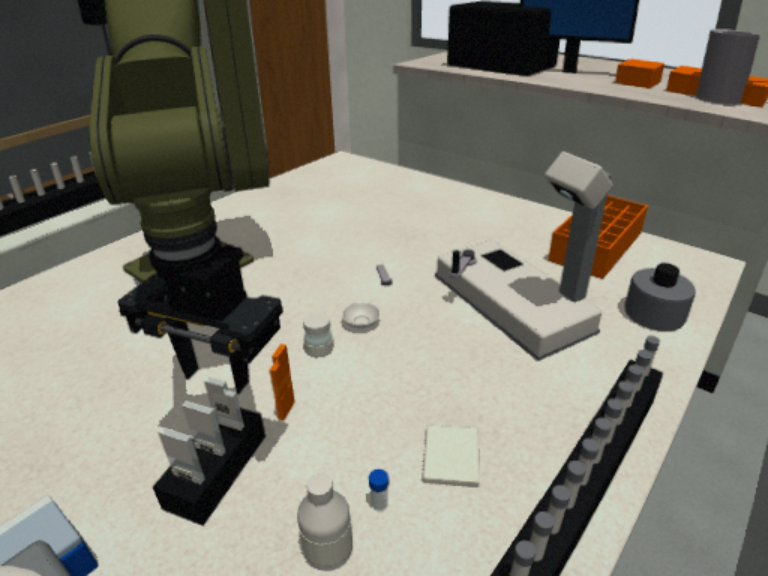

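play_rows:
  steps: "-0.005 0.15 0.002 0 0 0 70; -0.005 0.3 0.002 0 0 0 70; -0.005 0.384 0.002 0 0 0 70; -0.005 0.384 0.002 0 0 0 70; -0.005 0.384 0.002 0 0 0 70"

```text
time_s: 10.75
eef_pos: [0.48, -0.2471, 0.1417]
orientation: [-0.116, 0.698, -0.697, 0.116]
wrist_force: [-0.0, -0.8, 0.5]
width: 0.0701
```

play_rows:
  steps: "0 0 0 0 0 0 30; 0 0 0 0 0 0 30; 0 0 0 0 0 0 30; 0 0 0 0 0 0 30; 0 0 0 0 0 0 30; 0 0 0 0 0 0 30"
  force: 20

```text
time_s: 11.35
eef_pos: [0.4795, -0.2469, 0.1407]
orientation: [-0.117, 0.698, -0.697, 0.116]
wrist_force: [-0.1, -0.5, 0.6]
width: 0.0403
```

```bash
python3 - <<'E'
from h import *
rows([])
E
```

```text
t 11.35 pos [ 0.4795 -0.2469  0.1407] w 0.0403 F [-0.1 -0.5  0.6] q [-0.58  0.03  2.02  0.    1.09  2.24]
```

play_rows:
  steps: "0 -0.1 0 0 0 0 30; 0 -0.2 0 0 0 0 30; 0 -0.35 0 0 0 0 30; 0 -0.5 0 0 0 0 30; 0 -0.7 0 0 0 0 30; 0 -0.95 0 0 0 0 30; 0 -0.95 0 0 0 0 30"
  force: 30

```text
time_s: 12.05
eef_pos: [0.4816, -0.2484, 0.2912]
orientation: [0.114, -0.695, 0.7, -0.118]
wrist_force: [-1.0, -1.4, -0.3]
width: 0.0394
```

```bash
python3 - <<'E'
from h import *
import pickle
rows([((.50,-.13,.31),yawR(-161)),((.52,-.03,.32),yawR(-120))])
for n in ['wrist','scene']:
    c,im,d=save(n); pickle.dump((c,im,d),open(n+'10.pkl','wb')); cv2.imwrite(f'pics/{n}10.png',cv2.resize(im,(768,576)))
E
```

```text
t 12.05 pos [ 0.4816 -0.2484  0.2912] w 0.0394 F [-1.  -1.4 -0.3] q [-0.58 -0.12  1.9  -0.    1.36  2.24]
[-0.373, -0.128, -0.706, -0.004, -0.001, -0.003]
[-0.715, -0.198, -1.293, -0.005, -0.359, -0.001]
```

View pics/wrist10.png

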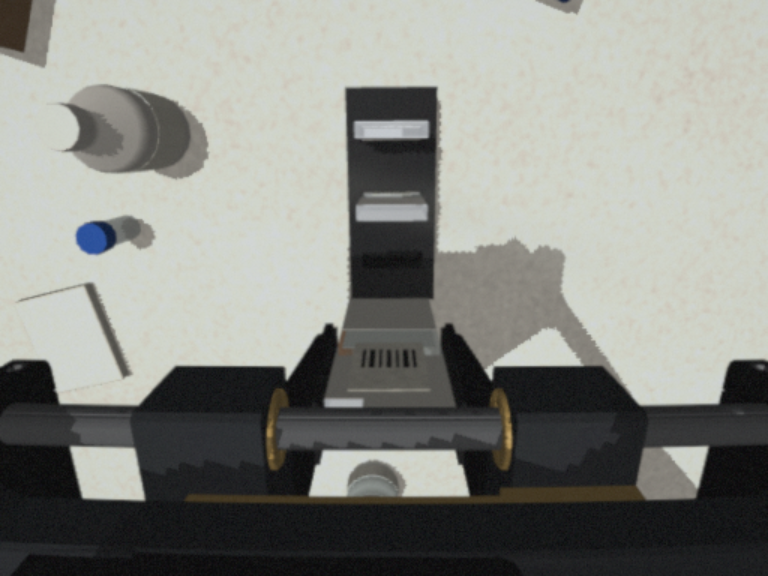

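View pics/scene10.png

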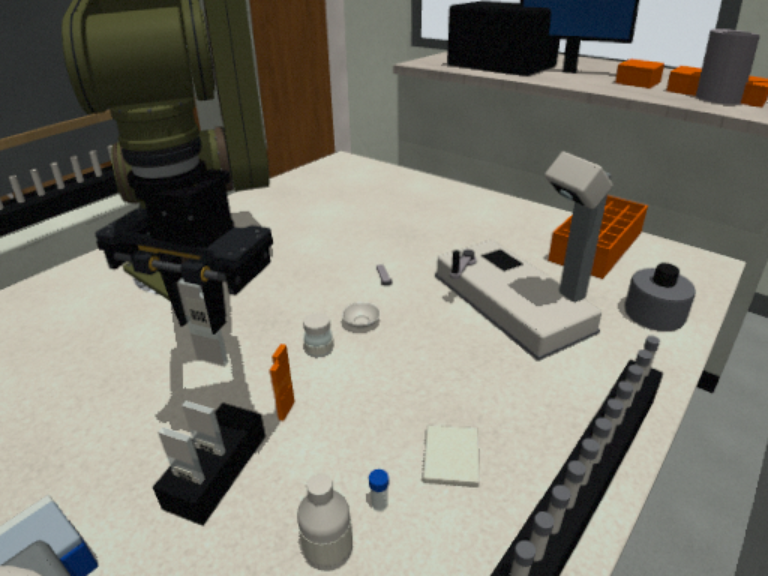

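play_rows:
  steps: "-0.12 -0.04 -0.2 0 0 0 30; -0.24 -0.08 -0.45 0 -0.05 0 30; -0.37 -0.12 -0.7 0 -0.12 0 30; -0.5 -0.15 -0.95 0 -0.19 0 30; -0.6 -0.18 -1 0 -0.26 0 30; -0.7 -0.2 -1 0 -0.33 0 30; -0.7 -0.2 -1 0 -0.4 0 30; -0.7 -0.2 -1 0 -0.47 0 30"

```text
time_s: 12.95
eef_pos: [0.5299, -0.0706, 0.3113]
orientation: [-0.423, 0.57, -0.566, 0.42]
wrist_force: [-0.3, 1.2, -1.2]
width: 0.0397
```

```bash
python3 - <<'E'
from h import *
rows([((.53,.02,.32),yawR(-22)),((.53,0.02,.32),yawR(-60))])
E
```

```text
t 12.95 pos [ 0.5299 -0.0706  0.3113] w 0.0397 F [-0.3  1.2 -1.2] q [-0.23 -0.14  1.88  0.    1.41  1.63]
[-0.578, -0.057, -0.175, 0.003, -0.74, -0.003]
[-0.578, -0.057, -0.175, 0.003, -0.409, -0.001]
```

play_rows:
  steps: "-0.1 -0.02 -0.05 0 -0.07 0 30; -0.25 -0.04 -0.1 0 -0.14 0 30; -0.4 -0.06 -0.15 0 -0.21 0 30; -0.5 -0.06 -0.17 0 -0.28 0 30; -0.58 -0.06 -0.17 0 -0.35 0 30; -0.58 -0.06 -0.17 0 -0.42 0 30; -0.58 -0.06 -0.17 0 -0.49 0 30; -0.58 -0.06 -0.17 0 -0.56 0 30"

```text
time_s: 13.75
eef_pos: [0.531, 0.0197, 0.3203]
orientation: [0.659, -0.26, 0.255, -0.658]
wrist_force: [0.3, -0.6, -1.0]
width: 0.04
```

```bash
python3 - <<'E'
from h import *
foc=np.array([.6637,.175,.170])
rows([((.58,0.06,.31),yawR(-22)),(foc+.059*pz_+[0,0,.05]-.04*n_,finR(-1))])
E
```

```text
t 13.75 pos [0.531  0.0197 0.3203] w 0.04 F [ 0.3 -0.6 -1. ] q [-0.06 -0.15  1.88  0.    1.42  0.68]
[0.058, 0.067, 0.419, 0.001, -0.181, -0.003]
[0.116, 0.575, 0.926, 0.389, -0.173, 0.068]
```

play_rows:
  steps: "0.02 0 0.1 0 -0.07 0 30; 0.04 0 0.2 0 -0.14 0 30; 0.05 0.05 0.3 0.06 -0.175 0.01 30; 0.06 0.1 0.4 0.13 -0.175 0.02 30; 0.07 0.2 0.5 0.2 -0.175 0.03 30; 0.08 0.3 0.6 0.27 -0.175 0.045 30; 0.1 0.45 0.75 0.34 -0.174 0.06 30; 0.116 0.575 0.926 0.389 -0.173 0.068 30"

```text
time_s: 14.55
eef_pos: [0.6384, 0.1087, 0.2328]
orientation: [-0.374, 0.074, -0.18, 0.907]
wrist_force: [0.9, 0.5, -1.5]
width: 0.04
```

```bash
python3 - <<'E'
from h import *
import pickle
foc=np.array([.6637,.175,.170])
rows([(foc+.059*pz_,finR(-1))])
for n in ['wrist','scene']:
    c,im,d=save(n); pickle.dump((c,im,d),open(n+'11.pkl','wb')); cv2.imwrite(f'pics/{n}11.png',cv2.resize(im,(768,576)))
E
```

```text
t 14.55 pos [0.6384 0.1087 0.2328] w 0.04 F [ 0.9  0.5 -1.5] q [-0.15  0.08  1.91  0.88  1.11 -0.15]
[-0.011, 0.238, 0.038, -0.002, -0.002, 0.003]
```

View pics/wrist11.png

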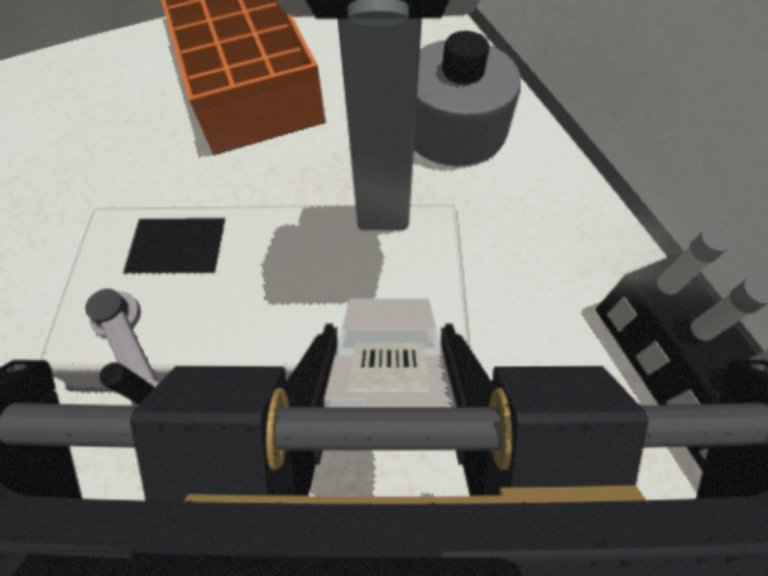

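View pics/scene11.png

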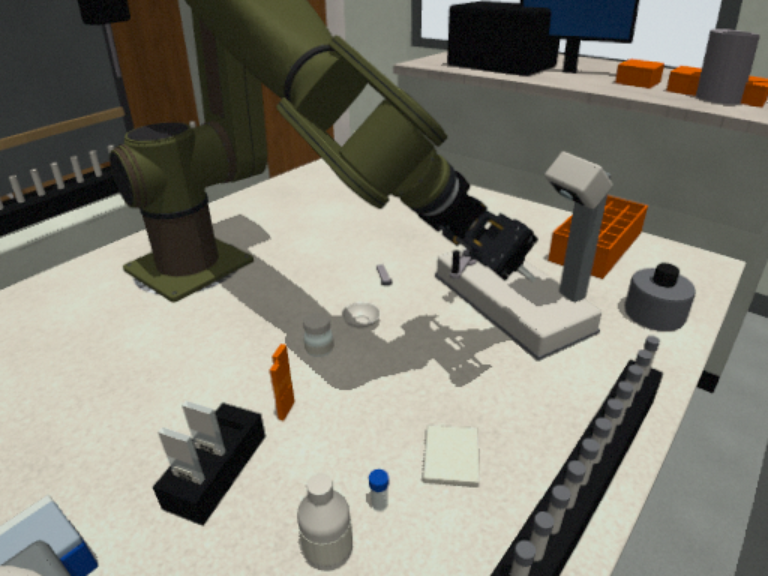

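play_rows:
  steps: "-0.01 0.12 0.02 0 0 0 30; -0.011 0.238 0.038 -0.002 -0.002 0.003 30; -0.011 0.238 0.038 -0.002 -0.002 0.003 30; -0.011 0.238 0.038 -0.002 -0.002 0.003 30"

```text
time_s: 15.05
eef_pos: [0.649, 0.138, 0.2153]
orientation: [-0.378, 0.071, -0.175, 0.906]
wrist_force: [0.3, -0.7, -1.4]
width: 0.0401
```

```bash
python3 - <<'E'
from h import *
import pickle
foc=np.array([.6637,.175,.170])
rows([(foc+.059*pz_,finR(-1))])
s=status.sense(); Rt=R.from_quat(s['orientation']).as_matrix(); print((s['eef_pos']+.059*Rt[:,1]).round(4), Rt[:,2].round(3))
c,im,d=save('wrist'); pickle.dump((c,im,d),open('wrist12.pkl','wb')); cv2.imwrite('pics/wrist12.png',cv2.resize(im,(768,576)))
X=cloud(c,d); Y=(X-s['eef_pos'])@Rt
m=(abs(Y[...,0])<.016)&(Y[...,1]>.045)&(Y[...,1]<.125)&(abs(Y[...,2])<.03)
P=Y[m]; c0=P.mean(0); V=np.linalg.svd(P-c0,full_matrices=False)[2][2]; print(m.sum(),c0.round(4),(V*np.sign(V[2])).round(3), 'ymax',P[:,1].max())
E
```

```text
t 15.05 pos [0.649  0.138  0.2153] w 0.0401 F [ 0.3 -0.7 -1.4] q [-0.09  0.12  1.9   0.89  1.06 -0.15]
[-0.002, 0.008, -0.026, 0.002, 0.003, 0.0]
[0.6645 0.1765 0.1734] [0.261 0.66  0.705]
2840 [-0.      0.0772  0.0036] [-0.004  0.01   1.   ] ymax 0.12499175403602339
```

View pics/wrist12.png

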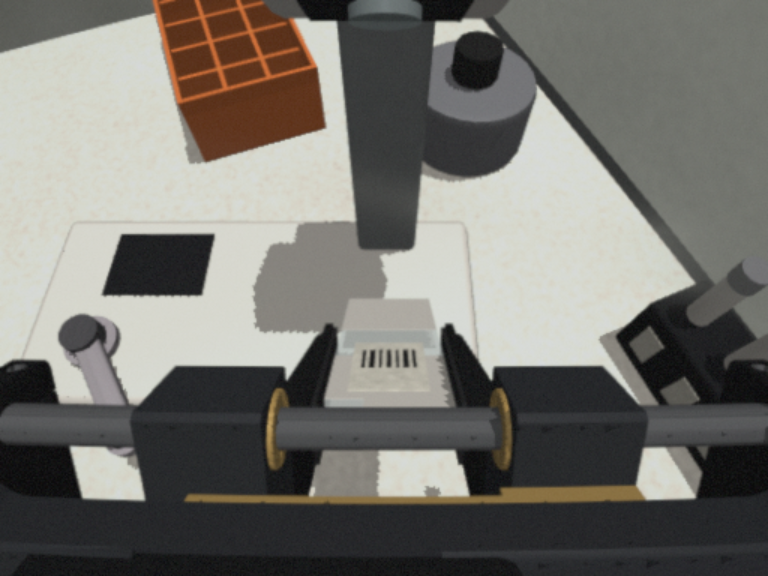

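play_rows:
  steps: "0 0.006 -0.02 0 0.002 0 30; 0 0.006 -0.02 0 0.002 0 30; 0 0.006 -0.02 0 0.002 0 30; 0 0.006 -0.02 0 0.002 0 30; 0 0.006 -0.02 0 0.002 0 30"

```text
time_s: 15.6
eef_pos: [0.6485, 0.1354, 0.212]
orientation: [-0.377, 0.074, -0.177, 0.906]
wrist_force: [0.4, 0.5, -1.0]
width: 0.0396
```

```bash
python3 - <<'E'
from h import *
import pickle
foc=np.array([.6637,.175,.170])
rows([(foc+.059*pz_,finR(-1))])
c0=get_calibration('wrist')
for n in ['wrist','scene','top']:
    c,im,d=save(n); pickle.dump((c,im,d),open(n+'13.pkl','wb')); cv2.imwrite(f'pics/{n}13.png',cv2.resize(im,(768,576)))
s=status.sense(); print(s['dq'].round(3))
Rt=R.from_quat(s['orientation']).as_matrix();g=s['eef_pos']+.059*Rt[:,1]; w=np.array([.6955,.2537,.255]); print(g,Rt[:,2],(w-g)@Rt)
E
```

```text
t 15.6 pos [0.6485 0.1354 0.212 ] w 0.0396 F [ 0.4  0.5 -1. ] q [-0.1   0.13  1.9   0.89  1.06 -0.15]
[-0.005, 0.005, 0.002, 0.002, -0.0, 0.0]
[ 0.001  0.003 -0.001  0.001 -0.     0.001]
[0.66406977 0.17402921 0.17012188] [0.2665463  0.65741403 0.70481194] [-0.00080812  0.00014984  0.12057742]
```

View pics/scene13.png

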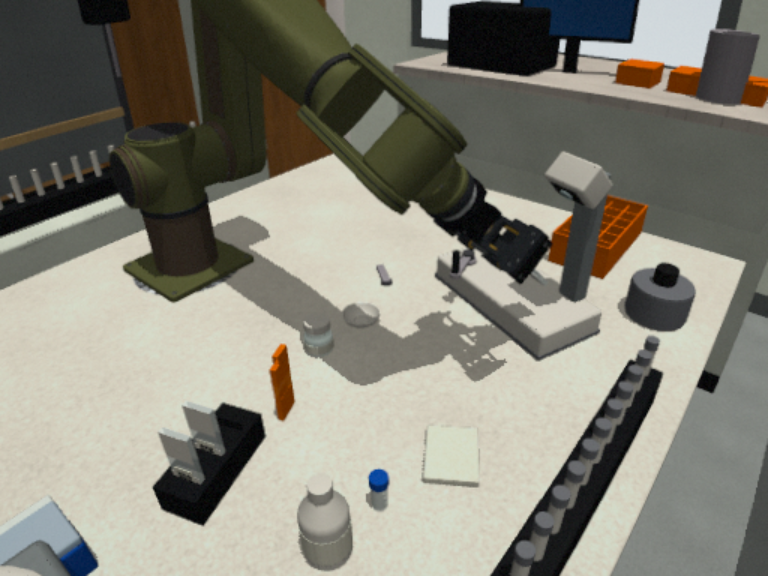

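View pics/top13.png

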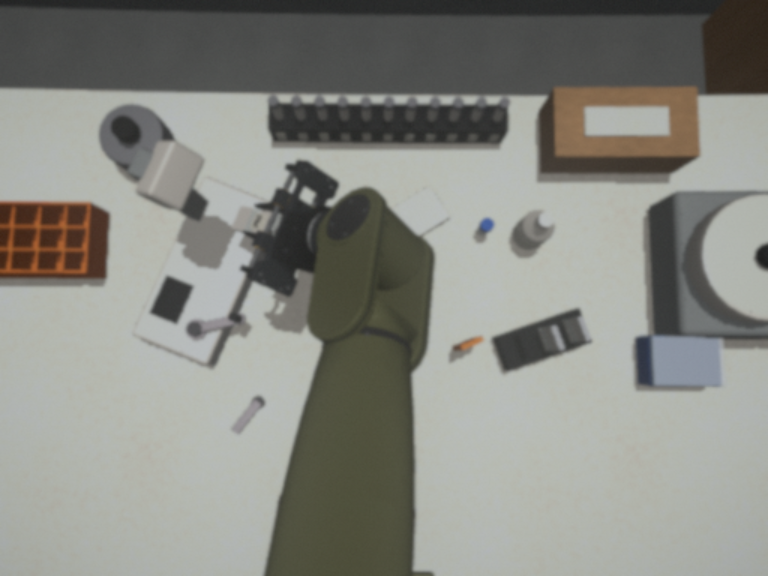

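All placed as asked, nothing disturbed, lever back at rest; handing in.

```bash
python3 -c "
from rig import job
print(job.hand_in())"
```

```text
the job is handed in; nothing more can be done
None
```

I swung the lever to its stop and let it spring back. I then drew the notched glass plate out of the rack, and the arm is holding it in front of the reader's window. The job is handed in at about 15.8 s of the 58 s allowed.

- **Lever:** the closed fingers pushed the knob until the wrist force rose to about 22 N against the stop. I lifted the fingers away to release it. The wrist and scene pictures afterwards show the lever back at its rest position.
- **Plate:** I gripped the long edges of the only notch-up plate at 36 mm below its top, with 20 N to grip and 30 N to carry. The wrist view showed the barcode label on the face with the notch at its top right. The two other rack plates and the orange look-alike were left alone.
- **Final pose:** by the arm's reading and my measured window position, the grip point is 120.6 mm from the window and less than 1 mm off its line of sight. The tool axis the plate was aligned with leans about 45°. One pose earlier, depth on the plate showed its face within about 0.6° of that axis. The joints were practically still at the last reading, and the grip opening read 40 mm.
- **Surroundings:** in the last scene and top pictures, everything they show stands where it was at the start. The arm hides the dish and jar in the top picture, but both show in place in the scene picture.

**One disagreement:** two views of the window centre differed by about 6 mm sideways. I leaned on the closer wrist view, whose picture near the final pose agreed to about 1 mm.

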